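Load the battery charging drawer and arm the charger

TASK

Get the reporters' batteries on charge: somebody has put one wrong, orange pack among the blue ones in the charging drawer, so put it in the yellow returns tray, and lay every blue pack that is waiting on the desk flat in a free bay, leaving the blue ones already there in the drawer. Then push the drawer fully shut, and only then lift the red guard, flip the toggle away from you to on, and let the guard drop shut over it. Leave the other things on the desk where they are.

Things in the scene. Friction and masses are not known exactly. Their poses are not given: they have to be found in the camera images.
- pack_a: blue battery pack with black ends and a white label, 112 x 40 x 30 mm (long axis x, width y, height z), about 0.2 kg; origin at the centre of its underside. At the start it may lie in a bay of the charging drawer; absent in many runs.
- pack_b: blue battery pack with black ends and a white label, 112 x 40 x 30 mm (long axis x, width y, height z), about 0.2 kg; origin at the centre of its underside. At the start it may lie in a bay of the charging drawer; absent in many runs.
- pack_c: blue battery pack with black ends and a white label, 112 x 40 x 30 mm (long axis x, width y, height z), about 0.2 kg; origin at the centre of its underside. At the start it may lie in a bay of the charging drawer; absent in many runs.
- pack_d: blue battery pack with black ends and a white label, 112 x 40 x 30 mm (long axis x, width y, height z), about 0.2 kg; origin at the centre of its underside. At the start it lies flat on the desk to the right of the drawer, waiting; may be absent.
- pack_e: blue battery pack with black ends and a white label, 112 x 40 x 30 mm (long axis x, width y, height z), about 0.2 kg; origin at the centre of its underside. At the start it lies flat on the desk to the right of the drawer, waiting; may be absent.
- pack_f: blue battery pack with black ends and a white label, 112 x 40 x 30 mm (long axis x, width y, height z), about 0.2 kg; origin at the centre of its underside. At the start it lies flat on the desk to the right of the drawer, waiting; may be absent.
- wrong_pack: the one wrong pack: orange with grey ends, otherwise the same 112 x 40 x 30 mm pack; origin at the centre of its underside. At the start it lies in one of the four bays of the drawer.
- tray: yellow open returns tray, fixed to the desk, 170 x 115 x 30 mm outside (x, y, z), 4 mm walls and floor, at the robot's left; origin at the centre of its underside.
- charger: grey charging station, fixed, 220 deep (x) x 460 wide (y) x 90 mm high; origin at the centre of its underside, x away from the robot, y to the left; front face at x = -110 mm. The drawer (centre y = 70) fills the left of the front; the solid right part, 137 mm wide, carries the guarded switch on its top, at the front edge, y = -160 mm.
- drawer (a joint): slide of the charging drawer, m: 0 = shut, 0.14 = fully open (the start). It slides along the station's x axis; about 3 N of friction, stays where it is left.
- drawer_front (a point): centre of the outer (robot-side) face of the drawer's white front panel: 318 mm wide, 10 mm thick, from 9 to 85 mm above the desk, no protruding handle; moves with the drawer. Shut, the panel's back lies against the station's front face.
- drawer_in (a point): centre of the drawer's inner floor, 22 mm above the desk; axes as the station's; moves with the drawer. Inside 122 (x) x 300 mm, side and rear walls 30 mm above the floor. Four bays side by side, centred at y = -102, -34, 34, 102 mm here, each 54 mm wide between black ribs 14 mm wide, 8 mm high; a pack lies along x, its middle at x = 0.
- guard (a joint): red sprung guard cover over the toggle, rad: 0 = down, 1.6 = fully up. A spring always pulls it down (0.05 to 0.13 N m): it drops as soon as it is let go, so it must be held up, for instance by letting it rest on the finger that works the toggle.
- guard_lip (a point): middle of the lower outer edge of the guard's lifting lip: a 4 mm thick, 64 mm wide plate that stands out 10 mm towards the robot from the guard's front wall; when down it is level with the station's front face and 134 mm above the desk, 44 mm above the deck, free below and in front: a finger leaning forward hooks under it. Moves with the guard, 78 mm from its hinge line.
- guard_hinge (a point): middle of the guard's hinge line, at its far end, along the station's y, 104 mm above the desk. The guard reaches from here towards the robot; its front edge lifts up and away. It is 64 mm wide (58 between its cheeks), its flat top 51 mm above this line; its front wall, 62 mm from here, ends at the lip, below which the front is open.
- toggle (a joint): steel bat toggle under the guard, rad: 0 = off, leaning 0.40 towards the robot; 0.80 = on, leaning away. Its hinge line runs along the station's y, 33 mm nearer the robot than the guard's hinge, 100 mm above the desk. Friction only (about 1 N at the tip): stays where it is left. The black housing under it rises 10 mm above the 90 mm deck.
- toggle_tip (a point): centre of the 12 mm ball at the toggle's tip, 44 mm from its hinge line; the bat is 8 mm thick.
- mug: bystander, leave alone: blue mug, 95 mm high; origin at the centre of its underside.
- mouse: bystander, leave alone: black computer mouse, 105 x 60 x 34 mm; origin at the centre of its underside.
- recorder: bystander, leave alone: grey hand-held recorder, 135 x 52 x 26 mm, not a battery; origin at the centre of its underside.
- tape_roll: bystander, leave alone: white roll of tape, 90 mm across, 24 mm high; origin at the centre of its underside.
- stapler: bystander, leave alone: red and black stapler, 130 mm long, 47 mm high; origin at the centre of its underside.
There are look-alikes about, which are no part of the job. Of the things like the wrong_pack, leave any that is turquoise; of the rest the smaller one is meant.

How it is judged:
By the outcome, as a careful person would: the job done as asked, in the order asked, and still so for the second after the job is handed in, with the robot touching nothing.
Of pack_a, pack_b, pack_c only 1 to 1 are there at a start; the rules pass over those that are not, and their reading is None.
Of pack_d, pack_e, pack_f only 2 to 3 are there at a start; the rules pass over those that are not, and their reading is None.
At some moment in a run one of pack_d, pack_e, pack_f may be knocked a few centimetres aside while the robot is not near it.
Once in a run the grip may slacken for a moment while it holds something.
It also fails if it takes over 210 s, if anything falls off the work surface, if the arm or the gripper's body presses on something with over 40 N, if the wrist force passes 120 N, or if a joint passes its speed limit or range.

ROBOT

A 6-joint arm with a two-finger parallel gripper is mounted at the origin on the work surface. World frame = base frame: x ahead of the robot, y to its left, z up, the work surface at z = 0. Lengths are in m, angles in rad, forces in N, time in s.
With the tool pointing down it reaches from about 0.325 to 0.9 m from the base axis. Payload 3.5 kg.
Tool frame: the origin (TCP) lies at the very end of the fingers, on their centre line; the grasp point (between the pads) lies manip.grasp_offset behind it (manip.grasp_offset is the distance from the TCP to the grasp point, in m); z points along the fingers, y is the line along which they close (so a half turn about z gives the same grasp; the last joint's range is limited). The gripper opens to 85 mm and grips with 20 to 120 N. Pads are 22 mm wide; open, the fingers measure 114 mm over their backs; the gripper's body (76 mm by 85 mm) begins 54 mm behind the grasp point. The pads swing forward as they close: fully open they stand 13 mm farther back than shut.
Start: joints at [-1.306, 0.276, -0.026, 1.268, 0, 1.467], TCP at [0.225, -0.583, 0.231] pointing down, gripper open.
Joint ranges: [-3.12, 3.12], [-0.85, 1.88], [-1.08, 1.24], [-1.95, 2.15], [-1.57, 1.53], [-3.14, 3.14]. Speed limits (rad/s): [2.57, 2.57, 3.14, 3.14, 3.14, 3.14].

INTERFACE

Orientations are given as [roll, pitch, yaw] about the fixed x, y, z axes, in that order (R = Rz(yaw) Ry(pitch) Rx(roll)).
In Python, from workcell import manip gives the robot as it stands.
- The arm moves only by the tool send_rows, never from a script. Its argument "commands" is a list of rows, each a list of 7 numbers: the shift along the tool's x, y, z in cm, then the turn, a rotation vector about the tool's x, y, z in rad, then the opening, from -1 (shut) to 1 (fully open). In form: [[x, y, z, rx, ry, rz, gripper], ...]. A call has 1 to 20 rows; each row is the pose to reach, as a shift and turn from the pose commanded when the call began, along the tool's axes at that moment; what a row does not reach only later rows make up. A row lasts 1/8 s, in which the tool goes at most 62.5 mm and 10.7 degrees, less where a joint would pass 70% of its speed; a pose out of reach is approached as far as the arm can. A call with a gripper value outside its range is refused whole. The fingers move at their own pace and stop on an object; "newtons" is the grip in N (left out, the last holds). Time passes only in rows, so rows that repeat a pose let the fingers close. It gives the time, the measured TCP pose, the force, the opening and the grip force at its end, in the units of the state.
- manip.observe(): the state, without advancing time (a new reading comes with each control period).
- manip.get_image(name): name is "scene" or "top" or "wrist"; returns a dict with "frame" (384x512x3 uint8, blue, green, red), "z_map" (384x512 float32, m along the optical axis (not along the pixel's ray), 0 where there is no reading), "camera_matrix" (3x3 intrinsics, pixels), "T" (4x4, takes a point from camera to world coordinates); the wrist camera has in their place "tool_from_camera" (4x4, takes a point from camera to tool coordinates, whose origin is the TCP and whose axes are the flange's). Camera axes: x right, y down, z forward; pixel columns grow to the right and rows downward; lengths in m; the calibration is good to about 2 mm. The wrist camera is an equidistant fisheye: a pixel r from the principal point sees the ray r / f radians off the axis. A picture is of the moment at which its call begins: read the wrist's pose just before it.
- manip.finish_job(): hands the job in; it is judged then, once.
The state is a dict: "t": time; "joints": joint angles; "joint_vel": joint speeds; "joint_torque": joint torques, N m; "eef_pos": TCP position; "ee_rot": TCP orientation; "contact_force": force on the tool from outside, world axes, zero at the start; "ft_torque": the same for the moment, N m; "opening": opening from 0.0 (shut) to 1.0 (fully open); "gripper_force": force on a finger pad.
Only numpy, scipy, OpenCV 4.12 (cv2) and the standard library are available. Lean on these libraries where they do the work, as an engineer would, in place of code of your own. Each camera call takes 0.05 s, during which the arm holds its last target. There are 200 camera calls.

## Working session

There is one attempt and no reset: what is moved stays moved. The work goes in short steps, Python scripts to look and compute and a tool call to move; the robot and the scene stay as the last step left them, time stands still between calls to the robot, and variables do not carry over. Pictures are saved under pics/ and viewed, at most 14 in all, crops included, and the job is handed in when it is done.

Besides the shell and the picture viewer there is one more tool, called after "Emit:" by a JSON object that holds its "fn" and its "kwargs", one argument or row to a line. send_rows: Moves the arm, as the interface text tells. Its arguments: {"type":"object","properties":{"commands":{"type":"array"},"newtons":{"type":"number"}},"required":["commands"]}

```bash
ls; mkdir -p pics; cat > h.py <<'E'
from workcell import manip
import numpy as np, cv2
from scipy.spatial.transform import Rotation as R
def snap(cam,fn):
    d=manip.get_image(cam); cv2.imwrite('pics/'+fn+'.png',cv2.resize(d['frame'],(768,576),interpolation=cv2.INTER_CUBIC)); np.savez('pics/'+fn+'.npz',**{k:v for k,v in d.items()}); return d
def cloud(d):
    z=d['z_map']; K=d['camera_matrix']; v,u=np.mgrid[:z.shape[0],:z.shape[1]]
    P=np.stack([(u-K[0,2])/K[0,0]*z,(v-K[1,2])/K[1,1]*z,z],-1)
    return P@d['T'][:3,:3].T+d['T'][:3,3]
def st():
    s=manip.observe(); print({k:np.round(s[k],3).tolist() for k in ('t','eef_pos','ee_rot','contact_force','opening','gripper_force','joints')}); return s
def rows(target,rpy=None):
    "shift cm and rotvec from current measured tool pose to world target"
    s=manip.observe(); Rt=R.from_euler('xyz',s['ee_rot']); d=Rt.inv().apply(np.array(target)-s['eef_pos'])*100
    rv=np.zeros(3) if rpy is None else (Rt.inv()*R.from_euler('xyz',rpy)).as_rotvec()
    print(np.round(d,2),np.round(rv,3))
E
python3 - <<'E'
from h import *
st(); print(manip.grasp_offset)
for c in('top','scene'): d=snap(c,c+'0'); print(np.round(d['T'],3).tolist(),d['camera_matrix'].tolist())
E
```

```text
pics
{'t': 0.0, 'eef_pos': [0.225, -0.582, 0.23], 'ee_rot': [-3.139, -0.0, 0.368], 'contact_force': [-0.092, 1.175, -0.116], 'opening': 1.003, 'gripper_force': 0.0, 'joints': [-1.306, 0.277, -0.028, 1.268, 0.0, 1.467]}
0.0187
[[0.028, -0.999, 0.045, 0.462], [-1.0, -0.029, -0.007, -0.056], [0.008, -0.045, -0.999, 1.348], [0.0, 0.0, 0.0, 1.0]] [[399.7001809552879, 0.0, 263.08460109785733], [0.0, 399.7001809552879, 188.45904369228805], [0.0, 0.0, 1.0]]
[[-0.444, 0.746, -0.496, 1.315], [0.896, 0.369, -0.247, 0.343], [-0.001, -0.554, -0.833, 1.42], [0.0, 0.0, 0.0, 1.0]] [[463.8856661676743, 0.0, 255.05104017264503], [0.0, 463.8856661676743, 189.0528677793143], [0.0, 0.0, 1.0]]
```

View pics/top0.png

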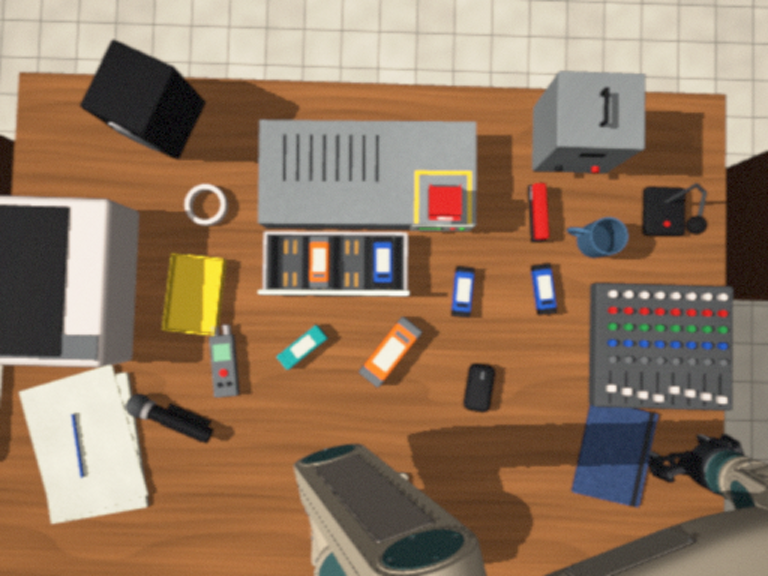

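View pics/scene0.png

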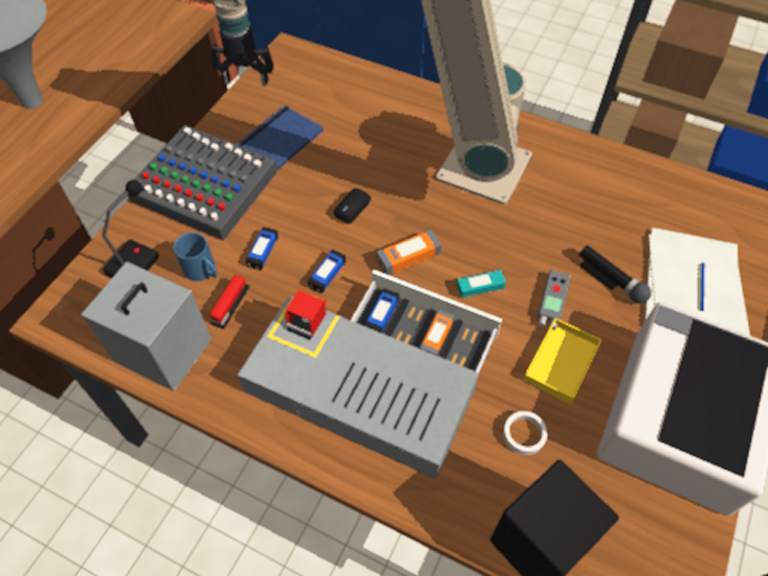

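Top view: charger at (367,172). The drawer holds orange in bay 2 from the left (318,260) and blue in the right bay (383,260). Free bays are at (290,262) and (352,262). Blue packs are waiting at (463,291) and (543,289), and the tray is at (195,293). The large orange (390,351) and the turquoise one are look-alikes.

```bash
cat >> h.py <<'E'
def packs(d,zr=(0.0,0.09)):
    P=cloud(d); hsv=cv2.cvtColor(d['frame'],cv2.COLOR_BGR2HSV)
    out=[]
    for n,lo,hi in(('blue',(108,120,60),(125,255,255)),('orange',(6,150,150),(18,255,255)),('yellow',(24,150,100),(34,255,255)),('red',(0,180,120),(4,255,255)),('white',(0,0,190),(180,45,255))):
        m=cv2.inRange(hsv,lo,hi); 
        k,l,s,c=cv2.connectedComponentsWithStats(m)
        for i in range(1,k):
            if s[i,4]<60: continue
            p=P[l==i]; q=p[p[:,2]>np.percentile(p[:,2],70)-.004]
            (cx,cy),(w,h),a=cv2.minAreaRect((q[:,:2]*1000).astype(np.float32))
            out.append((n,s[i,4],np.round(c[i]),np.round([cx,cy,np.median(q[:,2])*1000,w,h,a],1)))
    return out
E
python3 - <<'E'
from h import *
d=dict(np.load('pics/top0.npz'))
for o in packs(d): print(*o)
P=cloud(d)
for n,u,v in [('station BL',262,124),('st BR top',476,124),('st front L',262,222),('st front R',474,228),('front L',262,293),('front R',407,293),('rim backL',268,236),('rim back R',405,236),('floor bay1',290,275),('bay3',352,275),('guard',445,203),('deck',300,200),('deckr',467,215)]:
    print(n,np.round(P[round(v/1.5),round(u/1.5)],4))
E
```

```text
blue 202 [255. 175.] [565.9 -38.9  52.7  88.6  35.8   1.6]
blue 175 [361. 193.] [ 519.7 -395.3   30.4   91.6   36.8    8.1]
blue 148 [307. 195.] [ 506.9 -146.2   30.2  180.9   89.3   89.9]
blue 1744 [407. 303.] [ 250.2 -321.2   14.2  645.1  214.1   69.7]
orange 7289 [ 73. 104.] [ 7.380e+02  3.645e+02 -1.000e-01  9.578e+02  3.048e+02  7.440e+01]
orange 7641 [343.  89.] [ 719.1 -267.4    1.2  513.6 1080.9    0. ]
orange 101 [140. 136.] [689.1 354.1   0.   31.6  46.1  61.7]
orange 40198 [223. 269.] [ 2.7370e+02 -1.4500e+01 -2.0000e-01  7.7240e+02  1.6603e+03  5.2000e+00]
orange 155 [211. 175.] [563.5 100.8  51.9  85.1  36.8   1.5]
orange 569 [ 21. 259.] [376.5 382.3  -1.4 148.4 880.2  20.7]
orange 216 [460. 277.] [ 332.5 -424.4    1.1  780.1   52.3   74.4]
orange 5266 [391. 345.] [ 8.490e+01 -3.412e+02 -2.000e-01  8.572e+02  4.015e+02  6.220e+01]
yellow 151 [291. 121.] [ 708.3 -160.7   91.4  102.7  115.     1.6]
yellow 1351 [131. 196.] [471.5 189.6   5.3 490.5 171.2  85.2]
red 367 [360. 141.] [ 572.1 -251.7   47.2  103.7  437.2   42.6]
red 413 [296. 134.] [ 584.6 -129.5  154.9   71.3  2
[... 537 characters left out ...]
   30.5   48.2  182.8    8.7]
white 121 [201. 230.] [421.   53.7  30.7  30.7 231.9  28.3]
white 195 [259. 236.] [367.5 -55.4  42.1  31.4  65.1  52.5]
white 262 [ 31. 241.] [385.4 326.8 148.   35.9 779.6   8.7]
white 5998 [ 57. 296.] [215.8 314.8  12.8 316.9 831.8  12.8]
station BL [0.8469 0.2248 0.0913]
st BR top [ 0.8613 -0.2272  0.0899]
st front L [0.6394 0.2173 0.0897]
st front R [ 0.6522 -0.241   0.0021]
front L [0.491  0.212  0.0876]
front R [ 0.4997 -0.0902  0.0862]
rim backL [0.6185 0.2162 0.0283]
rim back R [ 0.6246 -0.0846  0.0499]
floor bay1 [0.5339 0.1676 0.024 ]
bay3 [0.5382 0.0289 0.0179]
guard [ 0.6807 -0.1618  0.1532]
deck [0.6897 0.1403 0.0886]
deckr [ 0.6683 -0.2126  0.0883]
```

```bash
python3 - <<'E'
import cv2
a=cv2.imread('pics/top0.png'); 
cv2.imwrite('pics/c1.png',cv2.resize(cv2.imread('pics/top0.png')[110:310,240:490],(750,600),interpolation=cv2.INTER_CUBIC))
E
```

```text
(no output)
```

View pics/c1.png

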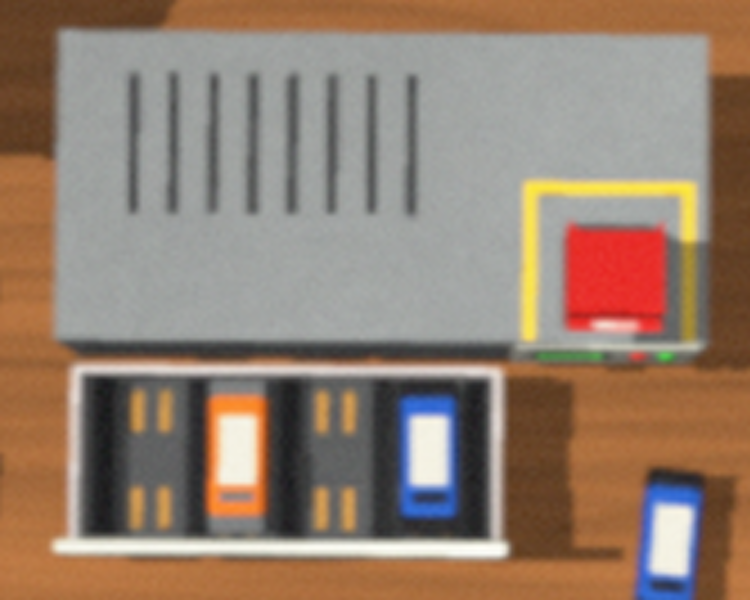

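```bash
python3 - <<'E'
from h import *
d=dict(np.load('pics/top0.npz')); P=cloud(d)
def rect(n,x0,x1,y0,y1,z0,z1,tr=1):
    q=P[(P[...,0]>x0)&(P[...,0]<x1)&(P[...,1]>y0)&(P[...,1]<y1)&(P[...,2]>z0)&(P[...,2]<z1)]
    (cx,cy),(w,h),a=cv2.minAreaRect((q[:,:2]*1000).astype(np.float32)); lo,hi=np.percentile(q,[1,99],axis=0)
    print(n,len(q),np.round([cx,cy,w,h,a,np.median(q[:,2])*1000],1),np.round(lo,3),np.round(hi,3),np.round(q.mean(0),4))
rect('deck',.6,.9,-.3,.27,.085,.094)
rect('panel',.46,.53,-.13,.25,.078,.092)
rect('guardtop',.6,.8,-.25,-.1,.145,.165)
rect('pd',.44,.58,-.2,-.1,.024,.036)
rect('pe',.44,.6,-.34,-.25,.024,.036)
rect('pe2',.44,.6,-.46,-.34,.024,.036)
rect('tray',.38,.66,.2,.42,.022,.036)
rect('mug',.5,.7,-.5,-.3,.08,.11)
rect('mouse',.3,.45,-.25,-.1,.02,.04)
m=(P[...,1]<-.03)&(P[...,1]>-.045)
rect('allb',.5,.63,-.075,.0,.045,.06)
rect('allo',.5,.63,.07,.13,.045,.06)
rect('lookalike',.3,.5,-.15,.09,.03,.06)
E
```

```text
deck 8710 [ 7.523e+02 -1.000e-01  2.235e+02  4.604e+02  1.200e+00  8.980e+01] [ 0.644 -0.226  0.085] [0.862 0.225 0.094] [0.7557 0.0091 0.0897]
panel 328 [496.9  64.4   9.7 316.    1.6  84.1] [ 0.49  -0.09   0.079] [0.503 0.218 0.089] [0.4965 0.0675 0.0841]
guardtop 400 [ 687.5 -161.7   60.6   61.1    1.6  154.5] [ 0.658 -0.192  0.148] [ 0.715 -0.131  0.16 ] [ 0.6862 -0.1614  0.1545]
pd 32 [ 501.2 -197.4    4.2   92.8   89.2   28.6] [ 0.455 -0.2    0.025] [ 0.545 -0.195  0.033] [ 0.4885 -0.1976  0.0287]Traceback (most recent call last):
  File "<stdin>", line 11, in <module>
  File "<stdin>", line 5, in rect
    return _quantile_unchecked(
        a, q, axis, out, overwrite_input, method, keepdims, weights)
    return _ureduce(a,
                    func=_quantile_ureduce_func,
    ...<5 lines>...
                    overwrite_input=overwrite_input,
                    method=method)
    r = func(a, **kwargs)
    result = _quantile(arr,
                       quantiles=q,
    ...<2 lines>...
                       out=out,
                       weights=wgt)
    slices_having_nans = np.isnan(arr[-1, ...])
                                  ~~~^^^^^^^^^
IndexError: index -1 is out of bounds for axis 0 with size 0
```

```bash
cat >> h.py <<'E'
def rect(P,n,x0,x1,y0,y1,z0,z1):
    q=P[(P[...,0]>x0)&(P[...,0]<x1)&(P[...,1]>y0)&(P[...,1]<y1)&(P[...,2]>z0)&(P[...,2]<z1)]
    if len(q)<5: print(n,'none'); return
    (cx,cy),(w,h),a=cv2.minAreaRect((q[:,:2]*1000).astype(np.float32)); lo,hi=np.percentile(q,[2,98],axis=0)
    print(n,len(q),np.round([cx,cy,w,h,a,np.median(q[:,2])*1000],1),np.round(lo,3),np.round(hi,3))
E
python3 - <<'E'
from h import *
d=dict(np.load('pics/top0.npz')); P=cloud(d)
rect(P,'pd',.43,.58,-.26,-.12,.025,.036)
rect(P,'pe',.43,.6,-.44,-.34,.025,.036)
rect(P,'tray',.38,.62,.25,.45,.024,.036)
rect(P,'mug',.5,.7,-.52,-.4,.08,.11)
rect(P,'stapler',.5,.75,-.42,-.3,.035,.06)
rect(P,'allb',.5,.63,-.068,-.008,.045,.06)
rect(P,'allo',.5,.63,.07,.13,.045,.06)
rect(P,'look',.3,.5,-.15,.09,.034,.06)
rect(P,'mouse',.25,.5,-.27,-.14,.027,.04)
rect(P,'recorder',.3,.45,.2,.32,.018,.035)
E
```

```text
pd 383 [ 507.8 -217.    40.2  112.2   85.6   29.7] [ 0.455 -0.237  0.025] [ 0.561 -0.197  0.035]
pe 393 [ 519.2 -397.2  111.4   40.3    8.    30. ] [ 0.467 -0.42   0.026] [ 0.573 -0.375  0.035]
tray 285 [476.  358.7 156.9 186.1  85.7  27.8] [0.383 0.294 0.024] [0.572 0.438 0.034]
mug 109 [ 632.  -485.7   65.    76.6   88.6   91.2] [ 0.594 -0.517  0.08 ] [ 0.669 -0.457  0.1  ]
stapler 365 [ 626.5 -386.5  247.8   32.9    4.6   46.2] [ 0.537 -0.4    0.036] [ 0.747 -0.364  0.052]
allb 437 [ 5.708e+02 -3.750e+01  1.180e+02  5.550e+01  4.000e-01  5.170e+01] [ 0.513 -0.058  0.046] [ 0.629 -0.019  0.057]
allo 460 [567.1  97.5 117.8  55.3   2.1  51.4] [0.509 0.08  0.046] [0.626 0.12  0.057]
look 802 [403.3 -18.5 160.3 156.2  52.9  41.1] [ 0.308 -0.116  0.036] [ 0.439 -0.005  0.047]
mouse 476 [ 374.5 -235.5  255.    53.4    8.6   32. ] [ 0.254 -0.268  0.027] [ 0.498 -0.198  0.038]
recorder 378 [358.7 299.1 117.8  42.7   0.9  24.6] [0.303 0.279 0.019] [0.408 0.319 0.03 ]
```

```bash
python3 - <<'E'
from h import *
rows((.564,.100,.16),(np.pi,0,np.pi+.027))
d=dict(np.load('pics/top0.npz')); P=cloud(d)
for u,v in [(170,255),(222,259),(164,331),(216,334),(194,294)]: print(np.round(P[round(v/1.5),round(u/1.5)],3))
E
```

```text
[ 56.22 -51.46   7.14] [-0.    -0.003 -2.801]
[ 0.572  0.444 -0.004]
[0.563 0.317 0.027]
[0.4   0.447 0.003]
[0.397 0.324 0.023]
[0.485 0.384 0.003]
```

Emit:
{"fn": "send_rows", "kwargs": {
  "commands": [
    [56.2,-51.5,7.1,0,0,-2.8,1],
    [56.2,-51.5,7.1,0,0,-2.8,1],
    [56.2,-51.5,7.1,0,0,-2.8,1],
    [56.2,-51.5,7.1,0,0,-2.8,1],
    [56.2,-51.5,7.1,0,0,-2.8,1],
    [56.2,-51.5,7.1,0,0,-2.8,1],
    [56.2,-51.5,7.1,0,0,-2.8,1],
    [56.2,-51.5,7.1,0,0,-2.8,1],
    [56.2,-51.5,7.1,0,0,-2.8,1],
    [56.2,-51.5,7.1,0,0,-2.8,1],
    [56.2,-51.5,7.1,0,0,-2.8,1],
    [56.2,-51.5,7.1,0,0,-2.8,1],
    [56.2,-51.5,7.1,0,0,-2.8,1],
    [56.2,-51.5,7.1,0,0,-2.8,1],
    [56.2,-51.5,7.1,0,0,-2.8,1],
    [56.2,-51.5,7.1,0,0,-2.8,1],
    [56.2,-51.5,7.1,0,0,-2.8,1],
    [56.2,-51.5,7.1,0,0,-2.8,1],
    [56.2,-51.5,7.1,0,0,-2.8,1],
    [56.2,-51.5,7.1,0,0,-2.8,1]
  ],
  "newtons": 60
}}

```text
t: 2.6
eef_pos: [0.564, 0.0994, 0.1604]
ee_rot: [3.142, 0.0, -3.116]
contact_force: [-0.4, 0.4, 0.2]
opening: 1.0
gripper_force: 0.0
```

```bash
cat >> h.py <<'E'
def wcloud(d,s):
    z=d['z_map']; K=d['camera_matrix']; v,u=np.mgrid[:z.shape[0],:z.shape[1]]
    a=(u-K[0,2])/K[0,0]; b=(v-K[1,2])/K[1,1]; r=np.hypot(a,b)+1e-9; t=np.tan(np.minimum(r,1.5))/r
    P=np.stack([a*t*z,b*t*z,z],-1); T=d['tool_from_camera']; P=P@T[:3,:3].T+T[:3,3]
    return P@R.from_euler('xyz',s['ee_rot']).as_matrix().T+s['eef_pos']
E
python3 - <<'E'
from h import *
s=manip.observe(); d=snap('wrist','w1'); P=wcloud(d,s)
print(np.round(d['tool_from_camera'],3))
hsv=cv2.cvtColor(d['frame'],cv2.COLOR_BGR2HSV)
m=cv2.inRange(hsv,(6,170,150),(18,255,255))>0
m&=(abs(P[...,0]-.564)<.06)&(abs(P[...,1]-.1)<.04)&(P[...,2]>.04)&(P[...,2]<.065)
q=P[m];print(len(q),np.percentile(q,[2,50,98],axis=0).round(4))
E
```

```text
[[-0.001 -0.959 -0.284  0.073]
 [ 1.    -0.001  0.     0.   ]
 [-0.    -0.284  0.959 -0.143]
 [ 0.     0.     0.     1.   ]]
1965 [[0.5195 0.0858 0.0498]
 [0.5539 0.1062 0.0524]
 [0.6016 0.1239 0.0538]]
```

View pics/w1.png

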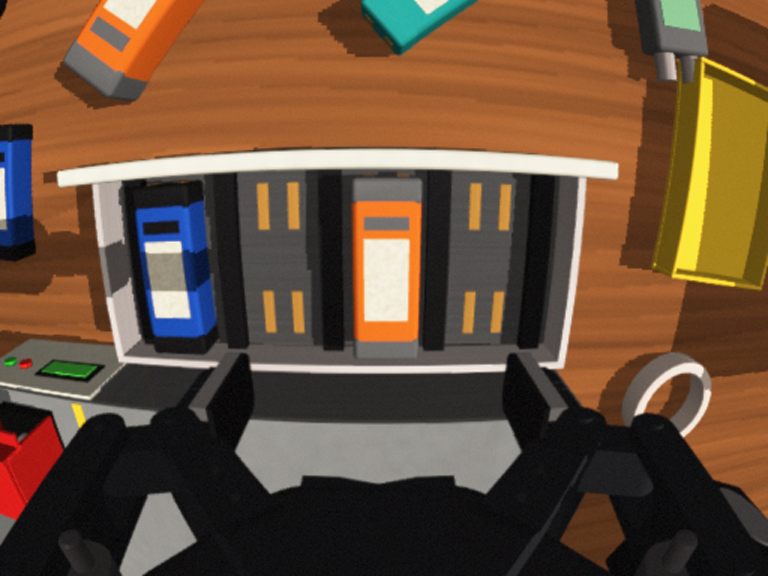

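Emit:
{"fn": "send_rows", "kwargs": {
  "commands": [
    [0.2,0.2,5,0,0,0,1],
    [0.2,0.2,9,0,0,0,1],
    [0.2,0.2,11.5,0,0,0,1],
    [0.2,0.2,12.8,0,0,0,1],
    [0.2,0.2,12.8,0,0,0,1],
    [0.2,0.2,12.8,0,0,0,-1],
    [0.2,0.2,12.8,0,0,0,-1],
    [0.2,0.2,12.8,0,0,0,-1],
    [0.2,0.2,12.8,0,0,0,-1],
    [0.2,0.2,12.8,0,0,0,-1],
    [0.2,0.2,12.8,0,0,0,-1],
    [0.2,0.2,12.8,0,0,0,-1],
    [0.2,0.2,12.8,0,0,0,-1]
  ]
}}

```text
t: 4.28
eef_pos: [0.5634, 0.102, 0.034]
ee_rot: [3.14, 0.003, -3.115]
contact_force: [0.5, 0.4, 7.1]
opening: 0.454
gripper_force: 61.9
```

Emit:
{"fn": "send_rows", "kwargs": {
  "commands": [
    [0,0,-3,0,0,0,-1],
    [0,0,-7,0,0,0,-1],
    [0,0,-11,0,0,0,-1],
    [0,0,-11,0,0,0,-1],
    [3,10,-11,0,0,0.05,-1],
    [5,20,-11,0,0,0.05,-1],
    [7.1,27.8,-11,0,0,0.05,-1],
    [7.1,27.8,-11,0,0,0.05,-1],
    [7.1,27.8,-11,0,0,0.05,-1],
    [7.1,27.8,-11,0,0,0.05,-1],
    [7.1,27.8,-11,0,0,0.05,-1],
    [7.1,27.8,-11,0,0,0.05,-1],
    [7.1,27.8,-11,0,0,0.05,-1]
  ]
}}

```text
t: 5.9
eef_pos: [0.484, 0.3763, 0.1421]
ee_rot: [-3.141, -0.0, 3.116]
contact_force: [0.5, -0.3, -3.2]
opening: 0.452
gripper_force: 61.8
```

```bash
python3 - <<'E'
from h import *
st(); snap('wrist','w2')
d=snap('top','t2')
E
```

```text
{'t': 5.9, 'eef_pos': [0.484, 0.376, 0.142], 'ee_rot': [-3.141, -0.0, 3.116], 'contact_force': [0.464, -0.316, -3.22], 'opening': 0.452, 'gripper_force': 61.767, 'joints': [0.556, 0.314, -0.17, 1.087, -0.0, 0.581]}
```

View pics/w2.png

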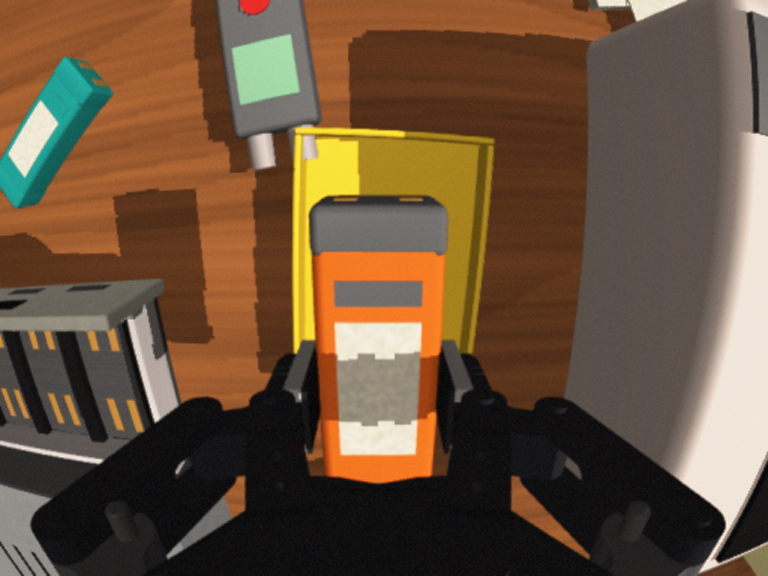

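Emit:
{"fn": "send_rows", "kwargs": {
  "commands": [
    [0,0.5,4,0,0,0,-1],
    [0,0.5,8,0,0,0,-1],
    [0,0.5,11,0,0,0,-1],
    [0,0.5,12.3,0,0,0,-1],
    [0,0.5,12.3,0,0,0,-1],
    [0,0.5,12.3,0,0,0,-1],
    [0,0.5,12.3,0,0,0,0.3],
    [0,0.5,12.3,0,0,0,0.3],
    [0,0.5,12.3,0,0,0,0.3],
    [0,0.5,12.3,0,0,0,0.3],
    [0,0.5,8,0,0,0,0.3],
    [0,0.5,3,0,0,0,0.3],
    [0,0.5,-1,0,0,0,0.3],
    [0,0.5,-1,0,0,0,0.3]
  ]
}}

```text
t: 7.75
eef_pos: [0.4866, 0.3843, 0.157]
ee_rot: [3.137, 0.007, 3.118]
contact_force: [0.7, -0.2, -0.6]
opening: 0.648
gripper_force: 0.0
```

```bash
python3 - <<'E'
from h import *
st(); d=snap('top','t3'); P=cloud(d)
rect(P,'pd',.43,.58,-.30,-.12,.025,.036)
rect(P,'pe',.43,.6,-.46,-.34,.025,.036)
rows((.508,-.217,.15),(np.pi,0,np.pi-.077))
E
```

```text
{'t': 7.75, 'eef_pos': [0.487, 0.384, 0.157], 'ee_rot': [3.137, 0.007, 3.118], 'contact_force': [0.658, -0.174, -0.565], 'opening': 0.648, 'gripper_force': 0.0, 'joints': [0.564, 0.308, -0.145, 1.109, -0.0, 0.588]}
pd 381 [ 508.1 -216.5   40.   111.2   85.4   30. ] [ 0.455 -0.236  0.025] [ 0.561 -0.197  0.035]
pe 392 [ 519.1 -396.4  111.8   40.7    8.8   30.2] [ 0.467 -0.42   0.025] [ 0.573 -0.373  0.035]
[ -3.71 -59.96   0.31] [0.003 0.004 0.053]
```

Emit:
{"fn": "send_rows", "kwargs": {
  "commands": [
    [-4,-59.8,0,0,0,0.05,1],
    [-4,-59.8,0,0,0,0.05,1],
    [-4,-59.8,0,0,0,0.05,1],
    [-4,-59.8,0,0,0,0.05,1],
    [-4,-59.8,0,0,0,0.05,1],
    [-4,-59.8,0,0,0,0.05,1],
    [-4,-59.8,0,0,0,0.05,1],
    [-4,-59.8,0,0,0,0.05,1],
    [-4,-59.8,0,0,0,0.05,1],
    [-4,-59.8,0,0,0,0.05,1],
    [-4,-59.8,0,0,0,0.05,1],
    [-4,-59.8,0,0,0,0.05,1],
    [-4,-59.8,0,0,0,0.05,1],
    [-4,-59.8,0,0,0,0.05,1]
  ]
}}

```text
t: 9.55
eef_pos: [0.5094, -0.2151, 0.1522]
ee_rot: [3.141, -0.0, 3.069]
contact_force: [-0.2, 0.0, -0.3]
opening: 1.0
gripper_force: 0.0
```

```bash
python3 - <<'E'
from h import *
s=st(); d=snap('wrist','w4'); P=wcloud(d,s)
rect(P,'pd w',.42,.60,-.30,-.12,.022,.036)
d=snap('top','t4')
rect(cloud(d),'tray',.42,.55,.335,.43,.02,.045)
rows((.508,-.217,.010),(np.pi,0,np.pi-.077))
E
```

```text
{'t': 9.55, 'eef_pos': [0.509, -0.215, 0.152], 'ee_rot': [3.141, -0.0, 3.069], 'contact_force': [-0.156, 0.037, -0.318], 'opening': 1.0, 'gripper_force': 0.0, 'joints': [-0.517, 0.205, -0.292, 1.075, 0.0, -0.444]}
pd w 5017 [ 505.3 -212.9   40.7  112.1   85.9   30.8] [ 0.451 -0.233  0.028] [ 0.558 -0.192  0.032]
tray 465 [489.1 394.5  73.1 119.   88.6  32.8] [0.432 0.359 0.022] [0.541 0.429 0.038]
[ 0.15 -0.16 14.24] [0.    0.    0.005]
```

Emit:
{"fn": "send_rows", "kwargs": {
  "commands": [
    [0.3,0,5,0,0,0,1],
    [0.3,0,10,0,0,0,1],
    [0.3,0,13,0,0,0,1],
    [0.3,0,13.8,0,0,0,1],
    [0.3,0,13.8,0,0,0,1],
    [0.3,0,13.8,0,0,0,-1],
    [0.3,0,13.8,0,0,0,-1],
    [0.3,0,13.8,0,0,0,-1],
    [0.3,0,13.8,0,0,0,-1],
    [0.3,0,13.8,0,0,0,-1],
    [0.3,0,13.8,0,0,0,-1],
    [0.3,0,13.8,0,0,0,-1],
    [0.3,0,10,0,0,0,-1],
    [0.3,0,5,0,0,0,-1],
    [0.3,0,0,0,0,0,-1],
    [0.3,0,0,0,0,0,-1],
    [0.3,0,0,0,0,0,-1]
  ]
}}

```text
t: 11.78
eef_pos: [0.5057, -0.2158, 0.1515]
ee_rot: [3.141, -0.001, 3.068]
contact_force: [-0.0, 0.8, -2.4]
opening: 0.447
gripper_force: 62.1
```

```bash
python3 - <<'E'
from h import *
s=st(); rows((.563,.033,.152),(np.pi,0,np.pi+.027))
E
```

```text
{'t': 11.775, 'eef_pos': [0.506, -0.216, 0.152], 'ee_rot': [3.141, -0.001, 3.068], 'contact_force': [-0.021, 0.779, -2.443], 'opening': 0.447, 'gripper_force': 62.066, 'joints': [-0.521, 0.201, -0.298, 1.073, -0.0, -0.447]}
[-3.88 25.23 -0.04] [ 0.001 -0.001 -0.101]
```

Emit:
{"fn": "send_rows", "kwargs": {
  "commands": [
    [-3.9,25.2,0,0,0,-0.1,-1],
    [-3.9,25.2,0,0,0,-0.1,-1],
    [-3.9,25.2,0,0,0,-0.1,-1],
    [-3.9,25.2,0,0,0,-0.1,-1],
    [-3.9,25.2,0,0,0,-0.1,-1],
    [-3.9,25.2,0,0,0,-0.1,-1],
    [-3.9,25.2,0,0,0,-0.1,-1],
    [-3.9,25.2,0,0,0,-0.1,-1],
    [-3.9,25.2,4,0,0,-0.1,-1],
    [-3.9,25.2,6.5,0,0,-0.1,-1],
    [-3.9,25.2,6.5,0,0,-0.1,-1],
    [-3.9,25.2,6.5,0,0,-0.1,-1]
  ]
}}

```text
t: 13.28
eef_pos: [0.5649, 0.0317, 0.0883]
ee_rot: [-3.141, 0.002, -3.116]
contact_force: [-0.9, 0.3, -1.5]
opening: 0.456
gripper_force: 62.1
```

```bash
python3 - <<'E'
from h import *
s=st(); snap('wrist','w5')
E
```

```text
{'t': 13.275, 'eef_pos': [0.565, 0.032, 0.088], 'ee_rot': [-3.141, 0.002, -3.116], 'contact_force': [-0.865, 0.285, -1.477], 'opening': 0.456, 'gripper_force': 62.13, 'joints': [-0.058, 0.286, -0.336, 0.947, -0.0, -0.083]}
```

View pics/w5.png

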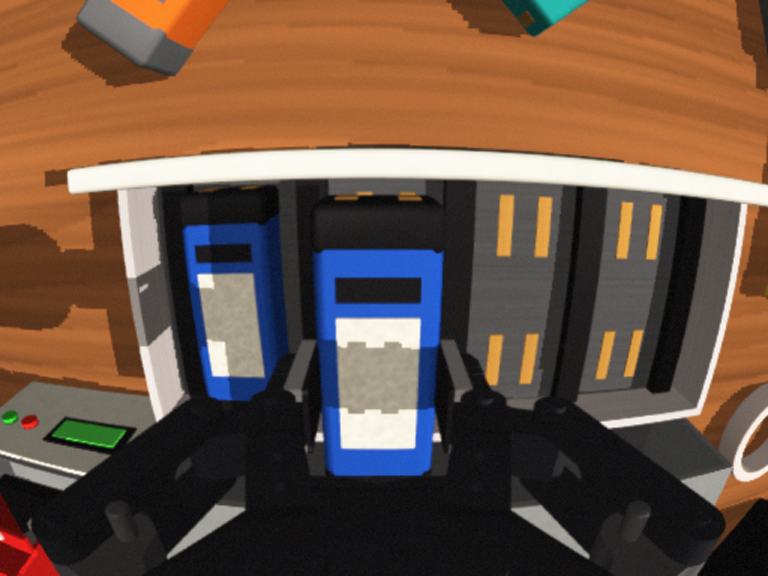

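Emit:
{"fn": "send_rows", "kwargs": {
  "commands": [
    [0.1,0.1,2.5,0,0,0,-1],
    [0.1,0.1,4,0,0,0,-1],
    [0.1,0.1,4.9,0,0,0,-1],
    [0.1,0.1,4.9,0,0,0,-1],
    [0.1,0.1,4.9,0,0,0,-1]
  ]
}}

```text
t: 13.95
eef_pos: [0.5634, 0.0332, 0.0387]
ee_rot: [-3.142, 0.001, -3.115]
contact_force: [0.1, -0.1, -1.6]
opening: 0.451
gripper_force: 62.2
```

Free so far; a touch lower, then release with a limited opening.

Emit:
{"fn": "send_rows", "kwargs": {
  "commands": [
    [0,0,0.2,0,0,0,-1],
    [0,0,0.2,0,0,0,-1],
    [0,0,0.2,0,0,0,0.25],
    [0,0,0.2,0,0,0,0.25],
    [0,0,0.2,0,0,0,0.25],
    [0,0,-3,0,0,0,0.25],
    [0,0,-7,0,0,0,0.25],
    [0,0,-12,0,0,0,0.25],
    [0,0,-12,0,0,0,0.25],
    [0,0,-12,0,0,0,0.25]
  ]
}}

```text
t: 15.2
eef_pos: [0.5627, 0.0333, 0.1581]
ee_rot: [3.142, -0.0, -3.115]
contact_force: [-0.3, 0.3, -0.1]
opening: 0.627
gripper_force: 0.0
```

```bash
python3 - <<'E'
from h import *
s=st(); d=snap('top','t6'); P=cloud(d); d=snap('wrist','w6')
for o in packs(dict(np.load('pics/top0.npz')) if 0 else manip.get_image('top')):
    if o[0]=='blue': print(*o)
rect(P,'pe',.40,.62,-.47,-.34,.025,.036)
W=wcloud(d,s)
for n,x,y in(('bay-34',.563,.033),('bay-102',.565,-.035)): rect(W,n,x-.05,x+.05,y-.018,y+.018,.03,.08)
rows((.5175,-.395,.155),(np.pi,0,np.pi+.147))
E
```

```text
{'t': 15.2, 'eef_pos': [0.563, 0.033, 0.158], 'ee_rot': [3.142, -0.0, -3.115], 'contact_force': [-0.262, 0.301, -0.093], 'opening': 0.627, 'gripper_force': 0.0, 'joints': [-0.056, 0.218, -0.262, 1.091, -0.0, -0.082]}
blue 181 [255. 176.] [566.  -38.9  52.1  88.5  35.8   1.6]
blue 166 [361. 194.] [ 518.9 -394.3   30.    89.1   36.7   10.3]
blue 1705 [407. 300.] [ 250.2 -320.6   14.3  644.4  213.2   69.6]
pe 375 [ 519.1 -396.7  111.9   40.5    8.4   29.9] [ 0.467 -0.42   0.025] [ 0.573 -0.374  0.035]
bay-34 4494 [5.63e+02 3.33e+01 9.99e+01 3.58e+01 4.00e-01 5.38e+01] [0.515 0.016 0.052] [0.61  0.05  0.055]
bay-102 3890 [ 5.65e+02 -3.49e+01  9.99e+01  3.59e+01  2.00e-01  5.38e+01] [ 0.517 -0.052  0.052] [ 0.61  -0.018  0.055]
[  5.52 -42.7    0.15] [ 0.001 -0.003 -0.121]
```

View pics/w6.png

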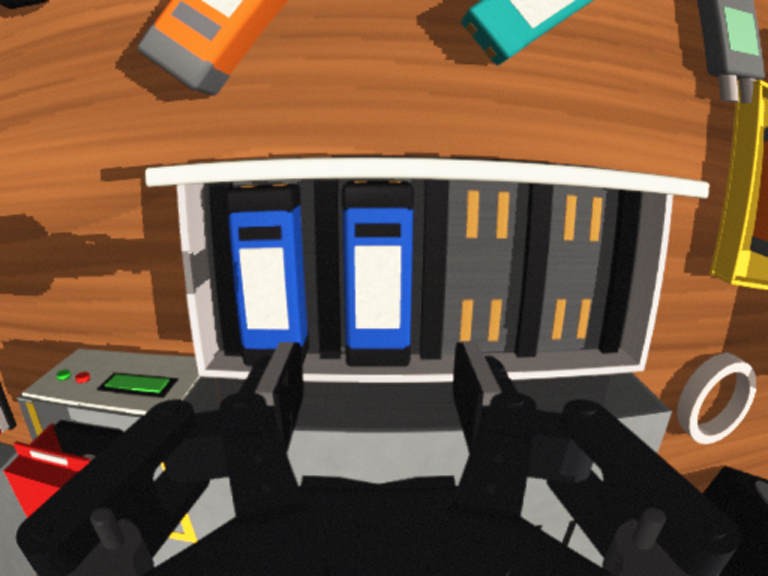

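Emit:
{"fn": "send_rows", "kwargs": {
  "commands": [
    [5.5,-42.7,0,0,0,-0.12,1],
    [5.5,-42.7,0,0,0,-0.12,1],
    [5.5,-42.7,0,0,0,-0.12,1],
    [5.5,-42.7,0,0,0,-0.12,1],
    [5.5,-42.7,0,0,0,-0.12,1],
    [5.5,-42.7,0,0,0,-0.12,1],
    [5.5,-42.7,0,0,0,-0.12,1],
    [5.5,-42.7,0,0,0,-0.12,1],
    [5.5,-42.7,0,0,0,-0.12,1],
    [5.5,-42.7,0,0,0,-0.12,1],
    [5.5,-42.7,0,0,0,-0.12,1],
    [5.5,-42.7,0,0,0,-0.12,1]
  ]
}}

```text
t: 16.85
eef_pos: [0.5195, -0.3941, 0.1585]
ee_rot: [-3.142, 0.0, -2.994]
contact_force: [0.4, -0.6, 0.1]
opening: 1.005
gripper_force: 0.0
```

```bash
python3 - <<'E'
from h import *
s=st(); d=snap('wrist','w7'); P=wcloud(d,s)
rect(P,'pe w',.42,.62,-.47,-.32,.022,.036)
E
```

```text
{'t': 16.85, 'eef_pos': [0.519, -0.394, 0.158], 'ee_rot': [-3.142, 0.0, -2.994], 'contact_force': [0.401, -0.602, 0.116], 'opening': 1.005, 'gripper_force': 0.0, 'joints': [-0.748, 0.367, -0.059, 1.144, 0.0, -0.896]}
pe w 4781 [ 516.9 -393.2  112.3   40.7    8.9   30.7] [ 0.463 -0.417  0.028] [ 0.569 -0.371  0.032]
```

Emit:
{"fn": "send_rows", "kwargs": {
  "commands": [
    [0.1,0,5,0,0,0,1],
    [0.1,0,10,0,0,0,1],
    [0.1,0,13,0,0,0,1],
    [0.1,0,14.3,0,0,0,1],
    [0.1,0,14.3,0,0,0,1],
    [0.1,0,14.3,0,0,0,-1],
    [0.1,0,14.3,0,0,0,-1],
    [0.1,0,14.3,0,0,0,-1],
    [0.1,0,14.3,0,0,0,-1],
    [0.1,0,14.3,0,0,0,-1],
    [0.1,0,14.3,0,0,0,-1],
    [0.1,0,14.3,0,0,0,-1],
    [0.1,0,10,0,0,0,-1],
    [0.1,0,5,0,0,0,-1],
    [0.1,0,0,0,0,0,-1],
    [0.1,0,0,0,0,0,-1],
    [0.1,0,0,0,0,0,-1]
  ]
}}

```text
t: 19.02
eef_pos: [0.5175, -0.3946, 0.1574]
ee_rot: [3.14, -0.001, -2.995]
contact_force: [0.5, -0.5, -2.4]
opening: 0.446
gripper_force: 62.2
```

```bash
python3 - <<'E'
from h import *
s=st(); rows((.5615,.1015,.157),(np.pi,0,np.pi+.027))
E
```

```text
{'t': 19.025, 'eef_pos': [0.518, -0.395, 0.157], 'ee_rot': [3.14, -0.001, -2.995], 'contact_force': [0.53, -0.474, -2.433], 'opening': 0.446, 'gripper_force': 62.173, 'joints': [-0.751, 0.367, -0.062, 1.144, -0.0, -0.897]}
[-11.58  48.44   0.09] [ 0.001 -0.001  0.119]
```

Emit:
{"fn": "send_rows", "kwargs": {
  "commands": [
    [-11.6,48.4,0,0,0,0.12,-1],
    [-11.6,48.4,0,0,0,0.12,-1],
    [-11.6,48.4,0,0,0,0.12,-1],
    [-11.6,48.4,0,0,0,0.12,-1],
    [-11.6,48.4,0,0,0,0.12,-1],
    [-11.6,48.4,0,0,0,0.12,-1],
    [-11.6,48.4,0,0,0,0.12,-1],
    [-11.6,48.4,0,0,0,0.12,-1],
    [-11.6,48.4,0,0,0,0.12,-1],
    [-11.6,48.4,0,0,0,0.12,-1],
    [-11.6,48.4,0,0,0,0.12,-1],
    [-11.6,48.4,4,0,0,0.12,-1],
    [-11.6,48.4,7,0,0,0.12,-1],
    [-11.6,48.4,7,0,0,0.12,-1],
    [-11.6,48.4,7,0,0,0.12,-1]
  ]
}}

```text
t: 20.9
eef_pos: [0.5633, 0.0997, 0.0893]
ee_rot: [3.142, 0.001, -3.117]
contact_force: [0.0, 0.2, -2.3]
opening: 0.451
gripper_force: 62.3
```

```bash
python3 - <<'E'
from h import *
s=st(); d=snap('wrist','w8'); P=wcloud(d,s); 
m=(abs(P[...,1]-s['eef_pos'][1])<.012)&(P[...,2]<.12)&(P[...,2]>.08)
q=P[m]; print(np.percentile(q,[2,98],axis=0).round(4))
rows((.5615,.1015,.037),(np.pi,0,np.pi+.027))
E
```

```text
{'t': 20.9, 'eef_pos': [0.563, 0.1, 0.089], 'ee_rot': [3.142, 0.001, -3.117], 'contact_force': [0.034, 0.157, -2.255], 'opening': 0.451, 'gripper_force': 62.314, 'joints': [0.062, 0.295, -0.321, 0.953, -0.0, 0.038]}
[[0.4917 0.0882 0.0847]
 [0.6037 0.1112 0.1042]]
[0.25 0.16 5.29] [ 0.     0.003 -0.002]
```

Emit:
{"fn": "send_rows", "kwargs": {
  "commands": [
    [0.1,0.1,2.5,0,0,0,-1],
    [0.1,0.1,4,0,0,0,-1],
    [0.1,0.1,4.9,0,0,0,-1],
    [0.1,0.1,4.9,0,0,0,-1],
    [0.1,0.1,4.9,0,0,0,-1]
  ]
}}

```text
t: 21.58
eef_pos: [0.5618, 0.1015, 0.0397]
ee_rot: [-3.142, 0.001, -3.115]
contact_force: [0.4, -0.4, -2.9]
opening: 0.446
gripper_force: 62.5
```

Emit:
{"fn": "send_rows", "kwargs": {
  "commands": [
    [0,0,0.3,0,0,0,-1],
    [0,0,0.3,0,0,0,-1],
    [0,0,0.3,0,0,0,0.25],
    [0,0,0.3,0,0,0,0.25],
    [0,0,0.3,0,0,0,0.25],
    [0,0,-3,0,0,0,0.25],
    [0,0,-7,0,0,0,0.25],
    [0,0,-12,0,0,0,0.25],
    [0,0,-12,0,0,0,0.25],
    [0,0,-12,0,0,0,0.25]
  ]
}}

```text
t: 22.82
eef_pos: [0.5611, 0.1015, 0.1589]
ee_rot: [-3.142, -0.0, -3.115]
contact_force: [-0.8, 0.3, -1.1]
opening: 0.626
gripper_force: 0.0
```

```bash
python3 - <<'E'
from h import *
s=st(); d=snap('wrist','w9'); W=wcloud(d,s)
for n,x,y in(('bay34',.5615,.1015),('bay-34',.563,.033),('bay-102',.565,-.035)): rect(W,n,x-.05,x+.05,y-.018,y+.018,.03,.08)
E
```

```text
{'t': 22.825, 'eef_pos': [0.561, 0.102, 0.159], 'ee_rot': [-3.142, -0.0, -3.115], 'contact_force': [-0.753, 0.269, -1.142], 'opening': 0.626, 'gripper_force': 0.0, 'joints': [0.066, 0.229, -0.246, 1.096, -0.0, 0.039]}
bay34 4445 [561.5 101.5  36.   99.9  90.   52.8] [0.513 0.084 0.051] [0.609 0.119 0.054]
bay-34 3907 [563.   33.   36.   99.8  90.   52.8] [0.514 0.016 0.051] [0.609 0.05  0.054]
bay-102 3164 [565.  -34.9  99.9  35.9   0.   52.7] [ 0.517 -0.052  0.051] [ 0.612 -0.018  0.054]
```

View pics/w9.png

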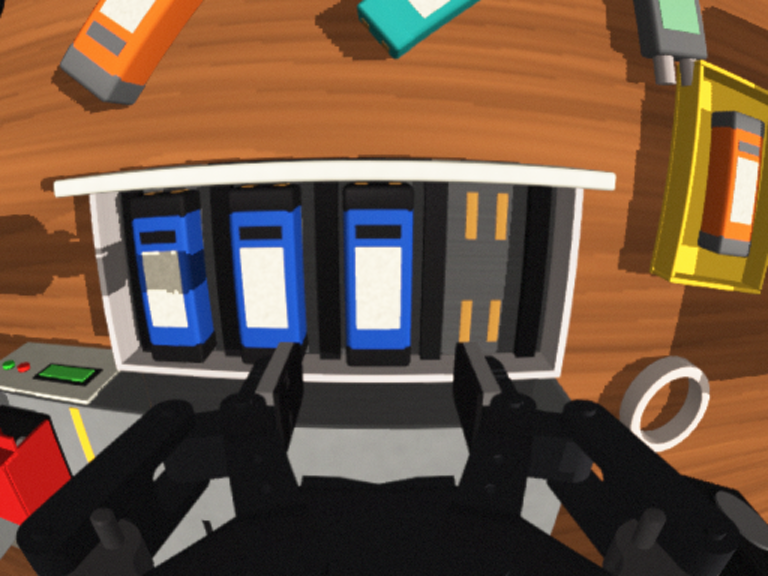

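Emit:
{"fn": "send_rows", "kwargs": {
  "commands": [
    [9.7,-3.3,0,0,0,0,-1],
    [9.7,-3.3,0,0,0,0,-1],
    [9.7,-3.3,0,0,0,0,-1],
    [9.7,-3.3,0,0,0,0,-1],
    [9.7,-3.3,0,0,0,0,-1],
    [9.7,-3.3,4,0,0,0,-1],
    [9.7,-3.3,8,0,0,0,-1],
    [9.7,-3.3,10.4,0,0,0,-1],
    [9.7,-3.3,10.4,0,0,0,-1],
    [9.7,-3.3,10.4,0,0,0,-1]
  ]
}}

```text
t: 24.12
eef_pos: [0.4667, 0.0662, 0.0561]
ee_rot: [3.142, 0.002, -3.115]
contact_force: [0.7, 0.1, -0.0]
opening: 0.003
gripper_force: 0.0
```

Emit:
{"fn": "send_rows", "kwargs": {
  "commands": [
    [-1,0,0,0,0,0,-1],
    [-2,0,0,0,0,0,-1],
    [-3,0,0,0,0,0,-1],
    [-4,0,0,0,0,0,-1],
    [-5,0,0,0,0,0,-1],
    [-6,0,0,0,0,0,-1],
    [-7,0,0,0,0,0,-1],
    [-8,0,0,0,0,0,-1],
    [-9,0,0,0,0,0,-1],
    [-10,0,0,0,0,0,-1],
    [-11,0,0,0,0,0,-1],
    [-12,0,0,0,0,0,-1],
    [-12.5,0,0,0,0,0,-1],
    [-13,0,0,0,0,0,-1],
    [-13.5,0,0,0,0,0,-1],
    [-14,0,0,0,0,0,-1],
    [-14,0,0,0,0,0,-1]
  ]
}}

```text
t: 26.25
eef_pos: [0.6065, 0.07, 0.0554]
ee_rot: [3.141, 0.002, -3.115]
contact_force: [-1.4, -1.0, 0.3]
opening: -0.001
gripper_force: 0.3
```

Emit:
{"fn": "send_rows", "kwargs": {
  "commands": [
    [-0.5,0,0,0,0,0,-1],
    [-1,0,0,0,0,0,-1],
    [-1.5,0,0,0,0,0,-1],
    [-1.7,0,0,0,0,0,-1],
    [-1.9,0,0,0,0,0,-1],
    [-1.9,0,0,0,0,0,-1]
  ]
}}

```text
t: 27.0
eef_pos: [0.619, 0.0704, 0.0552]
ee_rot: [3.141, -0.011, -3.115]
contact_force: [-14.5, -1.6, 13.4]
opening: -0.0
gripper_force: 7.7
```

Emit:
{"fn": "send_rows", "kwargs": {
  "commands": [
    [-0.5,0,0,0,0,0,-1],
    [-0.8,0,0,0,0,0,-1],
    [-0.8,0,0,0,0,0,-1],
    [-0.8,0,0,0,0,0,-1]
  ]
}}

```text
t: 27.5
eef_pos: [0.6188, 0.0703, 0.0546]
ee_rot: [-3.141, -0.026, -3.115]
contact_force: [-31.4, -1.9, 24.7]
opening: -0.0
gripper_force: 16.0
```

Emit:
{"fn": "send_rows", "kwargs": {
  "commands": [
    [1,0,0,0,0,0,-1],
    [3,0,0,0,0,0,-1],
    [6,0,0,0,0,0,-1],
    [6,0,-5,0,0,0,-1],
    [6,0,-10,0,0,0,-1],
    [6,0,-15,0,0,0,-1],
    [6,0,-15,0,0,0,-1],
    [6,0,-15,0,0,0,-1]
  ]
}}

```text
t: 28.5
eef_pos: [0.5733, 0.0689, 0.2055]
ee_rot: [3.141, 0.002, -3.115]
contact_force: [0.3, 0.2, 0.4]
opening: 0.002
gripper_force: 0.0
```

```bash
python3 - <<'E'
from h import *
st(); rows((.56,-.16,.2),(np.pi,-.61,np.pi+.027))
d=snap('top','t10'); P=cloud(d)
rect(P,'panel',.58,.66,-.13,.25,.075,.087)
rect(P,'guard',.6,.8,-.25,-.1,.145,.165)
rect(P,'desk packs',.40,.62,-.47,-.14,.02,.036)
a=R.from_euler('xyz',(np.pi,-.61,np.pi+.027)).as_matrix();print(a.round(2))
E
```

```text
{'t': 28.5, 'eef_pos': [0.573, 0.069, 0.206], 'ee_rot': [3.141, 0.002, -3.115], 'contact_force': [0.316, 0.218, 0.365], 'opening': 0.002, 'gripper_force': 0.0, 'joints': [0.008, 0.206, -0.172, 1.191, 0.0, -0.019]}
[  1.93 -22.85   0.54] [ 0.     0.612 -0.001]
panel 182 [646.5 -32.2  26.3 190.6   0.8  84.7] [ 0.633 -0.119  0.08 ] [0.659 0.06  0.087]
guard 399 [ 688.2 -161.8   60.9   61.4    1.4  154.8] [ 0.659 -0.192  0.15 ] [ 0.714 -0.131  0.16 ]
desk packs none
[[-0.82 -0.03 -0.57]
 [-0.02  1.   -0.02]
 [ 0.57  0.   -0.82]]
```

Emit:
{"fn": "send_rows", "kwargs": {
  "commands": [
    [2,-22.9,0,0,-0.15,0,-1],
    [2,-22.9,0,0,-0.3,0,-1],
    [2,-22.9,0,0,-0.45,0,-1],
    [2,-22.9,0,0,-0.61,0,-1],
    [2,-22.9,0,0,-0.61,0,-1],
    [2,-22.9,0,0,-0.61,0,-1],
    [2,-22.9,0,0,-0.61,0,-1],
    [2,-22.9,0,0,-0.61,0,-1]
  ]
}}

```text
t: 29.55
eef_pos: [0.5597, -0.1597, 0.2061]
ee_rot: [-3.141, 0.611, -3.112]
contact_force: [0.3, 0.1, 0.4]
opening: -0.0
gripper_force: 0.0
```

```bash
python3 - <<'E'
from h import *
st(); snap('wrist','w11')
for t in [(.586,-.162,.111),(.6478,-.1605,.111)]: rows(t,(np.pi,.61,np.pi+.027))
E
```

```text
{'t': 29.55, 'eef_pos': [0.56, -0.16, 0.206], 'ee_rot': [-3.141, 0.611, -3.112], 'contact_force': [0.296, 0.113, 0.377], 'opening': -0.0, 'gripper_force': 0.0, 'joints': [-0.548, -0.105, -0.651, 0.494, 0.318, -0.49]}
[ 3.28 -0.3   9.3 ] [0.001 0.001 0.002]
[-1.78 -0.33 12.84] [0.001 0.001 0.002]
```

View pics/w11.png

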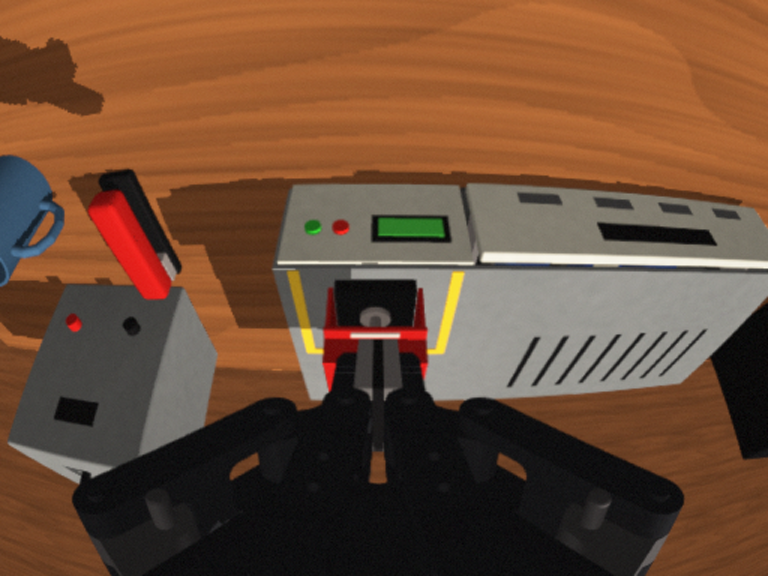

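```bash
python3 - <<'E'
from h import *
s=manip.observe(); d=dict(np.load('pics/w11.npz')); P=wcloud(d,s); print(P[170:190:2,340].round(3))
f=d['frame'][150:200,300:512]; cv2.imwrite('pics/c11.png',cv2.resize(f,(800,200),interpolation=cv2.INTER_NEAREST))
T=manip.get_image('top'); Q=cloud(T)
q=Q[(Q[...,2]>.079)&(Q[...,2]<.0875)&(Q[...,1]>-.05)&(Q[...,1]<.2)&(Q[...,0]<.66)]
for y in(-.05,0,.05,.1,.15): 
    r=q[abs(q[:,1]-y-.02)<.02]; print(y+.02,len(r),r[:,0].min().round(4),r[:,0].max().round(4))
z=Q[(abs(Q[...,1]-.1)<.003)&(Q[...,0]<.67)&(Q[...,0]>.6)]; print(z.round(4))
E
```

```text
[[ 0.635 -0.067  0.084]
 [ 0.637 -0.066  0.085]
 [ 0.641 -0.065  0.085]
 [ 0.681 -0.049  0.053]
 [ 0.643 -0.066  0.088]
 [ 0.643 -0.066  0.091]
 [ 0.648 -0.065  0.09 ]
 [ 0.65  -0.064  0.091]
 [ 0.654 -0.063  0.09 ]
 [ 0.657 -0.062  0.091]]
-0.030000000000000002 49 0.6339 0.6598
0.02 33 0.0549 0.6589
0.07 52 0.6312 0.6575
0.12000000000000001 55 0.6297 0.6591
0.16999999999999998 60 0.6285 0.6577
[[ 0.6686  0.1016  0.0881]
 [ 0.6684  0.0982  0.0896]
 [ 0.6651  0.1012  0.0901]
 [ 0.6656  0.0983  0.0877]
 [ 0.662   0.1012  0.0894]
 [ 0.6618  0.0978  0.0914]
 [ 0.6588  0.1011  0.0895]
 [ 0.6593  0.0982  0.0867]
 [ 0.6553  0.1007  0.0914]
 [ 0.6562  0.0982  0.0863]
 [ 0.6531  0.1014  0.0852]
 [ 0.6493  0.1008  0.0891]
 [ 0.65    0.0981  0.0854]
 [ 0.6464  0.1009  0.0876]
 [ 0.6463  0.0976  0.0887]
 [ 0.6426  0.1002  0.0918]
 [ 0.6428  0.0972  0.0911]
 [ 0.6453  0.102   0.0503]
 [ 0.6464  0.0995  0.0438]
 [ 0.6372  0.1009  0.0845]
 [ 0.6372  0.0976  0.0858]
 [ 0.6337  0.1005  0.0873]
 [ 0.6342  0.0977  0.0838]
 [ 0.6302  0.1001  0.0897]
 [ 0.6313  0.0979  0.0818]
 [ 0.6296  0.1024  0.0701]
 [ 0.6296  0.0991  0.0706]
 [ 0.6302  0.1027  0.0403]
 [ 0.6308  0.1028  0.0106]
 [ 0.6312  0.0998  0.0078]
 [ 0.6291  0.1008 -0.0021]
 [ 0.6288  0.0971  0.0009]
 [ 0.6261  0.1011 -0.0056]
 [ 0.6222  0.1005 -0.0012]
 [ 0.6224  0.0972 -0.0023]
 [ 0.6188  0.1004 -0.0014]
 [ 0.615   0.0999  0.002 ]
 [ 0.6115  0.0997  0.0027]
 [ 0.6084  0.0998  0.0007]
 [ 0.6051  0.0998 -0.    ]
 [ 0.6012  0.1026  0.0032]
 [ 0.6014  0.0994  0.0023]]
```

View pics/c11.png

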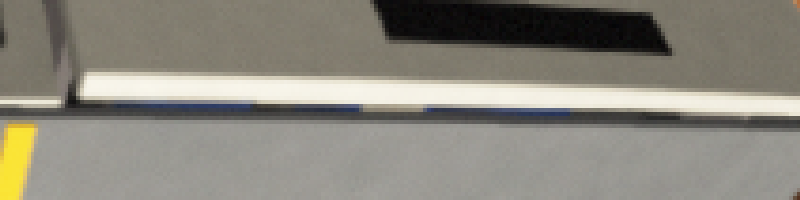

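Emit:
{"fn": "send_rows", "kwargs": {
  "commands": [
    [3.3,-0.1,4,0,0,0,-1],
    [3.3,-0.1,9.3,0,0,0,-1],
    [3.3,-0.1,9.3,0,0,0,-1],
    [3.3,-0.1,9.3,0,0,0,-1],
    [1.7,-0.1,10.4,0,0,0,-1],
    [0,-0.1,11.6,0,0,0,-1],
    [-0.9,-0.1,12.2,0,0,0,-1],
    [-1.7,-0.1,12.7,0,0,0,-1],
    [-1.7,-0.1,12.7,0,0,0,-1],
    [-1.7,-0.1,12.7,0,0,0,-1]
  ]
}}

```text
t: 30.9
eef_pos: [0.6444, -0.1591, 0.1104]
ee_rot: [3.141, 0.609, -3.116]
contact_force: [0.6, -0.5, 0.1]
opening: 0.004
gripper_force: 0.0
```

```bash
python3 - <<'E'
from h import *
st(); snap('wrist','w12')
E
```

```text
{'t': 30.9, 'eef_pos': [0.644, -0.159, 0.11], 'ee_rot': [3.141, 0.609, -3.116], 'contact_force': [0.647, -0.54, 0.146], 'opening': 0.004, 'gripper_force': 0.0, 'joints': [-0.458, 0.162, -0.618, 0.238, 0.27, -0.407]}
```

View pics/w12.png

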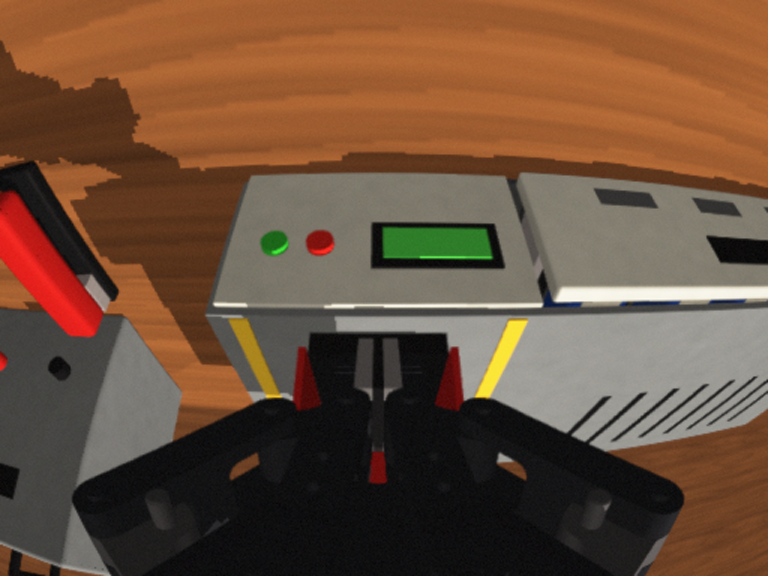

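Emit:
{"fn": "send_rows", "kwargs": {
  "commands": [
    [-0.3,0,-0.4,0,0,0,-1],
    [-0.6,0,-0.8,0,0,0.0,-1],
    [-1.0,0,-1.25,0,0.05,0,-1],
    [-1.0,0,-1.25,0,0.15,0,-1],
    [-1.0,0,-1.25,0,0.26,0,-1],
    [-1.0,0,-1.25,0,0.26,0,-1],
    [-1.0,0,-1.25,0,0.26,0,-1],
    [-1.0,0,-1.25,0,0.26,0,-1]
  ]
}}

```text
t: 31.95
eef_pos: [0.6449, -0.159, 0.126]
ee_rot: [3.141, 0.35, -3.116]
contact_force: [0.5, -0.2, -1.0]
opening: 0.002
gripper_force: 0.3
```

```bash
python3 - <<'E'
from h import *
st(); a=snap('wrist','w13')['frame']; b=snap('scene','s13')['frame']
Pc=np.hstack([cv2.resize(a,(400,300)),cv2.resize(b[150:270,130:290],(400,300),interpolation=cv2.INTER_CUBIC)]); cv2.imwrite('pics/m13.png',Pc)
P=cloud(dict(np.load('pics/t10.npz'))); d=manip.get_image('top'); P=cloud(d); rect(P,'red',.6,.8,-.25,-.1,.14,.2)
rows((.7558-.067,-.159,.1292),(np.pi,.35,np.pi+.027))
E
```

```text
{'t': 31.95, 'eef_pos': [0.645, -0.159, 0.126], 'ee_rot': [3.141, 0.35, -3.116], 'contact_force': [0.479, -0.221, -1.026], 'opening': 0.002, 'gripper_force': 0.33, 'joints': [-0.402, 0.224, -0.382, 0.644, 0.143, -0.405]}
red 488 [ 676.2 -163.4   97.6   89.4    3.7  158. ] [ 0.632 -0.191  0.143] [ 0.717 -0.131  0.19 ]
[-4.2  -0.11  1.23] [ 0.    -0.001 -0.001]
```

View pics/m13.png

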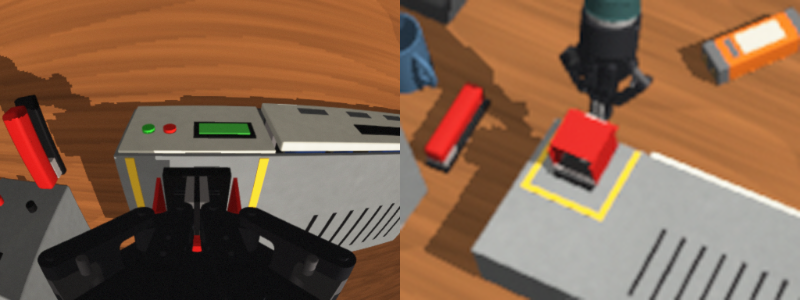

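Emit:
{"fn": "send_rows", "kwargs": {
  "commands": [
    [-0.7,0,0.2,0,0,0,-1],
    [-1.4,0,0.4,0,0,0,-1],
    [-2.1,0,0.6,0,0,0,-1],
    [-2.8,0,0.8,0,0,0,-1],
    [-3.5,0,1.0,0,0,0,-1],
    [-3.9,0,1.1,0,0,0,-1],
    [-4.2,0,1.2,0,0,0,-1],
    [-4.2,0,1.2,0,0,0,-1],
    [-4.2,0,1.2,0,0,0,-1]
  ]
}}

```text
t: 33.22
eef_pos: [0.6894, -0.1586, 0.1312]
ee_rot: [-3.141, 0.35, -3.116]
contact_force: [-7.3, 0.1, 5.3]
opening: -0.003
gripper_force: 3.5
```

```bash
python3 - <<'E'
from h import *
st(); b=snap('scene','s14')['frame']
cv2.imwrite('pics/m14.png',cv2.resize(b[170:260,150:270],(800,600),interpolation=cv2.INTER_CUBIC))
E
```

```text
{'t': 33.225, 'eef_pos': [0.689, -0.159, 0.131], 'ee_rot': [-3.141, 0.35, -3.116], 'contact_force': [-7.321, 0.097, 5.34], 'opening': -0.003, 'gripper_force': 3.544, 'joints': [-0.372, 0.288, -0.285, 0.673, 0.132, -0.376]}
```

View pics/m14.png

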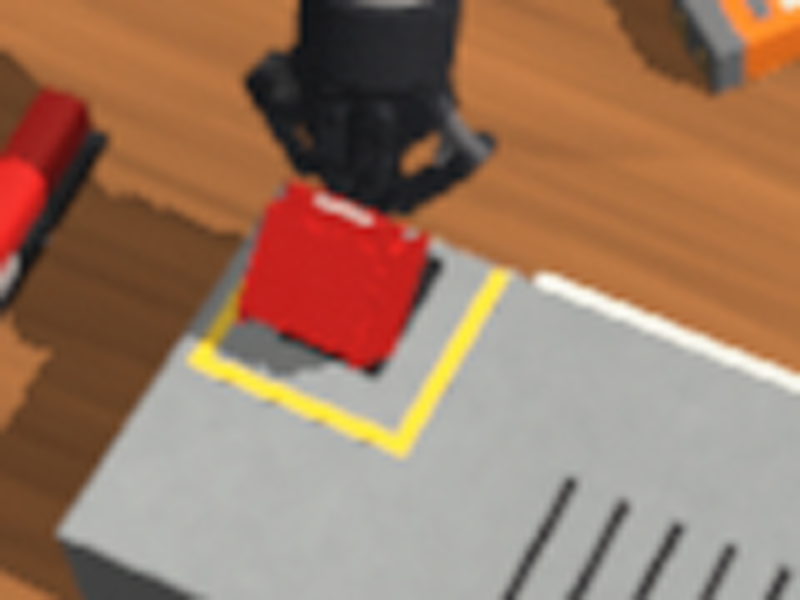

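Emit:
{"fn": "send_rows", "kwargs": {
  "commands": [
    [-0.2,0,0.1,0,0,0,-1],
    [-0.2,0,0.1,0,0,0,-1],
    [0.7,0,-0.2,0,0,0,-1],
    [1.6,0,-0.5,0,0,0,-1],
    [2.5,0,-0.8,0,0,0,-1],
    [3.4,0,-1.0,0,0,0,-1],
    [4.2,0,-1.2,0,0,0,-1],
    [5.2,0,-1.5,0,0,0,-1],
    [6.5,0,-2,0,0,0,-1],
    [9,0,-3,0,0,0,-1],
    [11.7,0,-3.9,0,0,0,-1],
    [11.7,0,-3.9,0,0,0,-1],
    [11.7,0,-3.9,0,0,0,-1],
    [11.7,0,-3.9,0,0,0,-1]
  ]
}}

```text
t: 35.02
eef_pos: [0.5676, -0.1618, 0.1272]
ee_rot: [-3.141, 0.352, -3.115]
contact_force: [-0.1, -0.4, 0.7]
opening: 0.003
gripper_force: 0.0
```

```bash
python3 - <<'E'
from h import *
s=st(); a=snap('wrist','w15')['frame']; P=wcloud(manip.get_image('wrist'),s)
cv2.imwrite('pics/m15.png',cv2.resize(a[130:330,150:420],(800,593),interpolation=cv2.INTER_CUBIC))
rect(cloud(manip.get_image('top')),'red',.6,.8,-.25,-.1,.14,.2)
E
```

```text
{'t': 35.025, 'eef_pos': [0.568, -0.162, 0.127], 'ee_rot': [-3.141, 0.352, -3.115], 'contact_force': [-0.057, -0.361, 0.721], 'opening': 0.003, 'gripper_force': 0.0, 'joints': [-0.469, 0.101, -0.529, 0.628, 0.164, -0.469]}
red 428 [ 683.4 -162.1   69.6   61.9    2.1  154.6] [ 0.652 -0.192  0.141] [ 0.714 -0.131  0.16 ]
```

View pics/m15.png

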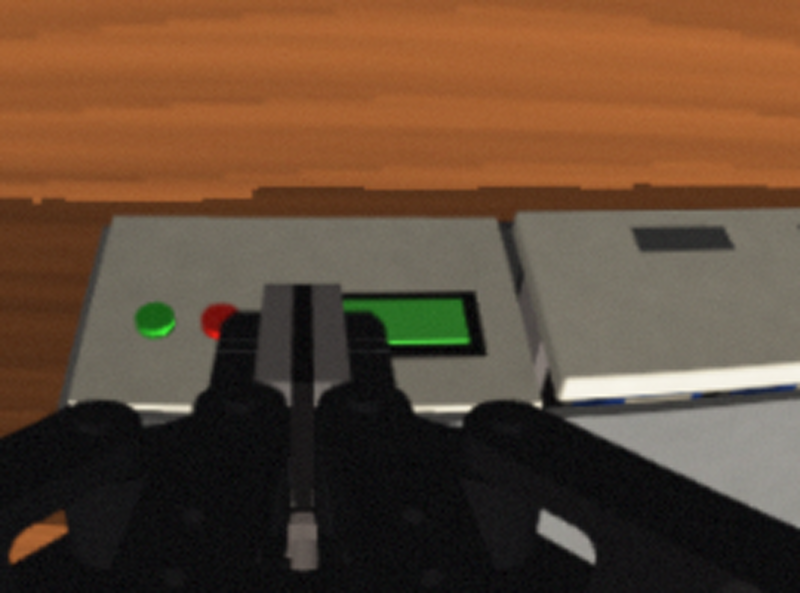

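```bash
python3 - <<'E'
from h import *
rows((.56,-.16,.206),(np.pi,.61,np.pi+.027))
E
```

```text
[-2.06  0.17 -7.69] [-0.   -0.26 -0.  ]
```

Emit:
{"fn": "send_rows", "kwargs": {
  "commands": [
    [-2.1,0.2,-4,0,0,0,-1],
    [-2.1,0.2,-7.7,0,-0.13,0,-1],
    [-2.1,0.2,-7.7,0,-0.26,0,-1],
    [-2.1,0.2,-7.7,0,-0.26,0,-1],
    [-2.1,0.2,-7.7,0,-0.26,0,-1],
    [-2.1,0.2,-7.7,0,-0.26,0,-1]
  ]
}}

```text
t: 35.92
eef_pos: [0.5614, -0.1603, 0.2073]
ee_rot: [-3.14, 0.611, -3.114]
contact_force: [-0.6, -0.1, 0.6]
opening: 0.001
gripper_force: 0.0
```

```bash
python3 - <<'E'
from h import *
s=st(); d=snap('wrist','w16'); P=wcloud(d,s); o=dict(np.load('pics/w11.npz'))
s0=dict(s); s0['eef_pos']=np.array([.5597,-.1597,.2061]); s0['ee_rot']=np.array([-3.141,.611,-3.112]); P0=wcloud(o,s0)
for v in range(186,236,4): print(v,P0[v,250].round(3),o['frame'][v,250],'|',P[v,250].round(3),d['frame'][v,250])
T=snap('top','t16'); Q=cloud(T)
rect(Q,'red',.6,.8,-.25,-.1,.14,.2)
for k in packs(T):
    if k[0] in('blue','orange') and k[1]<300: print(*k)
rect(Q,'desk packs',.40,.62,-.47,-.14,.02,.036)
q=Q[(abs(Q[...,1]-.1)<.003)&(Q[...,0]<.65)&(Q[...,0]>.62)]; print(q.round(4)[:14])
E
```

```text
{'t': 35.925, 'eef_pos': [0.561, -0.16, 0.207], 'ee_rot': [-3.14, 0.611, -3.114], 'contact_force': [-0.571, -0.061, 0.569], 'opening': 0.001, 'gripper_force': 0.0, 'joints': [-0.547, -0.103, -0.646, 0.495, 0.316, -0.487]}
186 [ 0.655 -0.158  0.091] [67 69 71] | [ 0.657 -0.159  0.093] [ 9 10 13]
190 [ 0.656 -0.158  0.096] [13 13 12] | [ 0.657 -0.159  0.098] [ 9 14 14]
194 [ 0.656 -0.158  0.101] [14 13 16] | [ 0.66  -0.159  0.101] [14 13 12]
198 [ 0.662 -0.158  0.102] [13 13 15] | [ 0.667 -0.159  0.101] [16 15 16]
202 [ 0.67  -0.158  0.101] [13 13 14] | [ 0.675 -0.159  0.1  ] [35 36 38]
206 [ 0.675 -0.158  0.103] [73 78 86] | [ 0.675 -0.159  0.105] [ 89  94 103]
210 [ 0.679 -0.158  0.105] [79 84 93] | [ 0.684 -0.159  0.104] [ 90  96 105]
214 [ 0.677 -0.158  0.112] [56 59 64] | [ 0.685 -0.159  0.108] [ 85  90 103]
218 [ 0.646 -0.159  0.136] [ 20  21 104] | [ 0.648 -0.159  0.137] [ 35  39 169]
222 [ 0.649 -0.158  0.139] [142 156 180] | [ 0.65  -0.159  0.14 ] [201 218 242]
226 [ 0.548 -0.161  0.204] [33 35 68] | [ 0.55  -0.161  0.205] [11 10 26]
230 [ 0.545 -0.161  0.208] [11 11 10] | [ 0
[... 318 characters left out ...]
5   7.5]
orange 109 [342. 154.] [ 6.448e+02 -3.299e+02  2.000e-01  4.740e+01  9.720e+01  3.080e+01]
orange 138 [128. 196.] [486.  378.8  33.7  38.7  83.6  88.9]
orange 111 [ 12. 284.] [310.  356.7  -1.   46.9 878.1  17.2]
orange 80 [ 19. 332.] [ 26.  735.8  -1.6  17.   81.1   1.8]
orange 95 [191. 380.] [-113.3  155.1   -1.2   27.8   45.8    1.2]
desk packs none
[[0.6491 0.1006 0.0903]
 [0.6493 0.0976 0.0896]
 [0.6458 0.1003 0.0918]
 [0.6466 0.0978 0.0867]
 [0.643  0.1006 0.089 ]
 [0.6438 0.098  0.084 ]
 [0.6456 0.1022 0.0485]
 [0.6456 0.0989 0.0494]
 [0.6372 0.1009 0.0847]
 [0.6374 0.0978 0.0837]
 [0.6337 0.1005 0.0871]
 [0.6341 0.0976 0.0849]
 [0.6307 0.1006 0.0856]
 [0.6307 0.0973 0.0867]]
```

```bash
python3 - <<'E'
from h import *
def bandx(fn,xa,xb):
    d=dict(np.load(fn)); K=d['camera_matrix'];T=d['T']; g=d['frame'].astype(float).min(2); P=cloud(d); out=[]
    for y in np.arange(-.06,.2,.01):
        # sample profile along x at z=.085
        X=np.arange(xa,xb,.0005); W=np.stack([X,np.full_like(X,y),np.full_like(X,.085)],1)
        c=(W-T[:3,3])@T[:3,:3]; u=c[:,0]/c[:,2]*K[0,0]+K[0,2]; v=c[:,1]/c[:,2]*K[1,1]+K[1,2]
        p=cv2.remap(g.astype(np.float32),u.astype(np.float32)[None],v.astype(np.float32)[None],cv2.INTER_LINEAR)[0]
        w=np.clip(p-165,0,None)
        if w.sum()>0: out.append((y,(X*w).sum()/w.sum(),w.max()))
    o=np.array(out); f=np.polyfit(o[:,0],o[:,1],1); print(fn,len(o),f.round(4),np.polyval(f,.065).round(4),o[:,2].mean().round(),np.std(o[:,1]-np.polyval(f,o[:,0])).round(5)); return P
bandx('pics/top0.npz',.47,.52); bandx('pics/t6.npz',.47,.52); 
P=bandx('pics/t16.npz',.61,.66)
n=t=0
for u in range(178,275):
    z=[p[2] for p in P[:,u] if .634<p[0]<.65 and -.06<p[1]<.2]
    if z: t+=1; n+=min(z)<.07
print(n,t)
E
```

```text
pics/top0.npz 26 [-0.0211  0.4981] 0.4967 65.0 0.00017
pics/t6.npz 11 [-0.0201  0.4989] 0.4976 62.0 7e-05
pics/t16.npz 26 [-0.0205  0.6374] 0.6361 62.0 0.00021
35 82
```

```bash
python3 -c "
from workcell import manip
print(manip.finish_job())"
```

```text
the job is handed in; nothing more can be done
None
```

The job is handed in at about 36 s: the orange pack is in the returns tray, both waiting blue packs lie flat in bays, the drawer was pushed to a hard stop before the switch was touched, the guard is down, and the bystanders were not handled; the verdict isn't shown, a gap of under about 1 mm at the drawer top is possible, and I confirmed the toggle is on only from depth readings under the guard.

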